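# Draw the worn barrel bolt of the mould cage and hold its spring gate open

### The arm

A 6-joint arm with a two-finger parallel gripper is mounted at the origin on a cart in front of the work surface, level with it; the furniture and walls round the work are solid. World frame = base frame: x ahead of the robot, y to its left, z up, the work surface at z = 0. Lengths are in m, angles in rad, forces in N, time in s.
With the tool pointing down it reaches from about 0.35 to 0.775 m from the base axis. Payload 5.5 kg.
Tool frame: the origin (TCP) lies between the finger pads, 19 mm behind the fingertips; this is the grasp point; z points along the fingers, y is the line along which they close (so a half turn about z gives the same grasp; the last joint's range is limited). The gripper opens to 85 mm and grips with 20 to 120 N. Pads are 22 mm wide; open, the fingers measure 114 mm over their backs; the gripper's body (76 mm by 85 mm) begins 54 mm behind the grasp point. The pads swing forward as they close: fully open they stand 13 mm farther back than shut.
Start: joints at [1.025, 0.313, 0.046, 1.304, 0, 1.431], TCP at [0.227, 0.528, 0.25] pointing down, gripper open.
Joint ranges: [-2.76, 2.76], [-0.86, 1.69], [-1.03, 1.26], [-2.2, 2.34], [-1.47, 1.5], [-3.14, 3.14]. Speed limits (rad/s): [2.57, 2.57, 3.14, 3.14, 3.14, 3.14].

### API

Orientations are given as a rotation vector (axis times angle).
In Python, from rig import status, snapshot, camera_info, order gives the robot as it stands. The module is installed in compiled form; this text tells all that it offers.
- The arm moves only by the shell command python3 -m pendant 'ROWS'. ROWS is a JSON object of lists of equal length, an entry for each row: "xyz": the shift along the tool's x, y, z in units of 30 mm (1.0 is 30 mm), a list of three; "rotation": the turn, a rotation vector about the tool's x, y, z in rad, a list of three; "grip": the opening, from 0 (shut) to 1 (fully open). A call has 1 to 10 rows; each row shifts and turns the commanded pose from where the row before left it, along the tool's axes as they then stand; what a row does not reach is not made up. A row lasts 1/10 s, in which the tool goes at most 50 mm and 8.59 degrees, less where a joint would pass 70% of its speed; a pose out of reach is approached as far as the arm can. A call is refused whole if a number of a shift passes 1 or a number of a turn 0.15, either way. A call with a gripper value outside its range is refused whole. The fingers move at their own pace and stop on an object; the grip force is fixed at half the most. Time passes only in rows, so rows that do not move let the fingers close. It gives the time, the measured TCP pose, the force, the opening and the grip force at its end, in the units of the state.
- status.observe(): the state, without advancing time (a new reading comes with each control period).
- snapshot(name): name is "scene" or "side" or "wrist"; returns (picture, depth): 420x560x3 uint8, red, green, blue; 420x560 float32, m along the optical axis (not along the pixel's ray), 0 where there is no reading.
- camera_info(name): a dict with "camera_matrix" (3x3 intrinsics, pixels), "rvec" (rotation vector, rad) and "tvec" (3), from world to camera coordinates, as OpenCV has them. Camera axes: x right, y down, z forward; pixel columns grow to the right and rows downward; lengths in m; the calibration is good to about 2 mm. A picture is of the moment at which its call begins: read the wrist's pose just before it. camera_info takes no time and is no camera call; for the wrist camera it gives the pose at the moment of the call.
- order.finish_job(): hands the job in; it is judged then, once.
The state is a dict: "time_s": time; "joint_pos": joint angles; "joint_velocities": joint speeds; "effort": joint torques, N m; "eef_pos": TCP position; "ee_rot": TCP orientation; "force": force on the tool from outside, world axes, zero at the start; "wrist_torque": the same for the moment, N m; "gripper_width": finger opening in m; "grasp_force": force on a finger pad.
Only numpy, scipy, OpenCV 4.12 (cv2) and the standard library are available. Lean on these libraries where they do the work, as an engineer would, in place of code of your own. Each camera call takes 0.05 s, during which the arm holds its last target. There are 200 camera calls.

### The job

Lift the upper mould off the pile in front of the little steel cage and set it down flat on the bench, out of the way of the cage's gate, which passes over the lower mould. Then take the knob of the barrel bolt, lift the sagging bolt over the bent-up lip of its keeper while you draw it back, without forcing it, and pull the gate half open, to about 45 degrees. The gate springs shut by itself, so finish while still gripping the knob and holding the gate there, so that I can reach in with both hands; leave the lower mould and the tools and jar around where they are.

Things in the scene. Friction and masses are not known exactly. Their poses are not given: they have to be found in the camera images.
- cage: Low grey steel cage, fixed, 140 deep (its x) x 270 wide (y) x 168 mm high, on a closed plinth 38 mm high; bars on the sides, sheet top. Origin: centre of its underside. The gate closes its front, 70 mm from the origin towards its -x (towards the robot). The jars inside are not part of the job.
- gate: Barred gate leaf, 234 wide x 123 high x 14 mm thick, from 42 to 165 mm above the bench, so it passes over the lower mould (33 mm) but not over the upper one on it. Origin: on the hinge axis at bench height, at the front face; the leaf runs from there to its own -y; its -x looks out of the cage. Upright hinge at the left (+y) end; the free edge swings out to -x.
- gate_swing (a joint): Gate angle in rad: 0 shut, grows as it swings out towards the robot, up to 1.5. A hinge spring shuts it: 0.2 N m at 0, rising by 0.25 N m per rad (2 to 4 N at the knob).
- gate_hinge (a point): Point on the upright hinge axis, fixed to the cage, 100 mm above the bench, at the gate's front face.
- bolt: Barrel bolt on the gate's front near its top: 14 mm steel rod, level along the gate (its y), axis 14 mm in front of the gate's face, 138 mm above the bench while it sags, in two tall guide straps (tops at 162 mm). Origin: on the rod axis under its upright handle, 175 mm from the hinge axis when shut. The nose reaches 89 mm to its -y, into the keeper; a 7 mm deep notch is in its underside. 0.16 kg.
- bolt_knob (a point): Centre of the knob on the bolt's upright handle, where to grip: a round steel knob, 16 mm across and 42 mm tall, 174 to 216 mm above the bench, centre at 195 mm while the bolt sags (57 mm above the rod axis), over a 9 mm stem. It can turn between the fingers as the gate swings.
- bolt_draw (a joint): How far the bolt is drawn along the gate towards the hinge (gate's +y), in m: 0 fully shut, 0.05 fully drawn. At the start 0 to 0.006. The gate is free from 0.03. Slides with 1 N of friction and stays where left.
- bolt_lift (a joint): How far the bolt is raised in its worn guides, in m: 0 sagging (it falls back by its weight), 0.013 at most. Sagging, the keeper's lip stands in the rod's notch and stops the bolt at a draw of about 0.009. The lip overlaps the nose by 5.5 mm: raise it 8 to 11 mm until it is drawn by 0.025.
- keeper (a point): Top of the bent-up lip of the keeper, a steel staple on the right-hand (cage -y) front post of the cage, fixed; on the line of the rod, 136.5 mm above the bench.
- upper_mould: Upper mould of the pile, a small brass two-part block, 44 x 50 mm and 32 mm high, 0.35 to 0.65 kg. Origin: centre of its underside (33 mm above the bench on the pile).
- upper_grip (a point): Centre of the upper mould, 16 mm above its underside: its x axis points across the 44 mm width (grip along it), its y axis across the 50 mm.
- lower_mould: Lower mould of the pile, a flat brass slab, 80 x 110 mm and 33 mm high, 0.95 kg, lying on the bench about 0.11 m in front of the gate. Origin: centre of its underside. Leave it.
- oil_jar: Small clear jar with a black cap, 41 mm across and 54 mm high, at the right of the cage. Origin: centre of its underside. Leave it.
- caliper: Steel caliper, 48 x 170 x 13 mm, lying on the bench near its front edge, left. Leave it.
- flat_pliers: Pliers with blue handles, 121 x 111 x 11 mm, lying on the bench near its front edge, right. Leave them.
Mind the look-alikes: they are no part of the job. What is shaped like the upper_mould but green, purple or red is not meant.

How it is judged:
On the way, in this order (a step that is already met when the one before it is completed fails the run):
1. the upper mould stands flat on the bench, let go, while the gate is still shut (height (world z) of upper_mould below 0.006 m and angle between upper_mould's own z axis and vertical below 0.1 rad and contact force between the fingers and upper_mould below 0.1 N and linear speed of upper_mould below 0.03 m/s and value of joint gate_swing below 0.1 rad), for 0.2 s.
2. the bolt is lifted by the fingers and drawn out of the keeper (value of joint bolt_draw above 0.026 m and contact force between the fingers and bolt above 0.5 N), for 0.05 s.
At the end, for the whole second after the job is handed in: Fingers grip the bolt's knob (over 2 N, TCP within 35 mm of it) and hold the gate still at 0.6 to 0.98 rad; no mould touches the gate; the upper mould lies flat and at rest on the bench (within 6 mm, tilt under 0.1 rad); the lower mould has moved less than 20 mm (value of joint gate_swing between 0.6 and 0.98 rad and velocity of joint gate_swing between -0.05 and 0.05 rad/s and contact force between the fingers and bolt above 2 N and distance between the grasp point and bolt_knob below 0.035 m and contact force between gate and upper_mould below 0.2 N and contact force between gate and lower_mould below 0.2 N and height (world z) of upper_mould below 0.006 m and angle between upper_mould's own z axis and vertical below 0.1 rad and linear speed of upper_mould below 0.02 m/s and distance of lower_mould from where it was at the start of the episode below 0.02 m); the arm keeps its last pose, push and grip.
It fails at once if the upper mould tips over (more than 0.6 rad) (angle between upper_mould's own z axis and vertical above 0.6 rad).
It fails at once if the lower mould is shifted by more than 20 mm (distance of lower_mould from where it was at the start of the episode above 0.02 m).
It fails at once if the jar, the caliper or the pliers are shifted by more than 20 mm (distance of any of oil_jar, caliper, flat_pliers from where it was at the start of the episode above 0.02 m).
It fails at once if the bolt is forced against the keeper (over 40 N) (contact force between bolt and cage above 40 N).
It also fails if it takes over 54 s, if anything falls off the work surface, if the arm or the gripper's body presses on something with over 40 N, if the wrist force passes 120 N, or if a joint passes its speed limit or range.

## Working session

There is one attempt and no reset: what is moved stays moved. The work goes in short steps, Python scripts to look and compute and a shell command to move; the robot and the scene stay as the last step left them, time stands still between calls to the robot, and variables do not carry over. Pictures are saved under pics/ and viewed, at most 10 in all, crops included, and the job is handed in when it is done.

```bash
mkdir -p pics; python3 - <<'E'
from rig import status,snapshot,camera_info
import cv2,numpy as np
s=status.observe();print(s)
for n in("scene","side"):
    p,d=snapshot(n);cv2.imwrite(f"pics/{n}0.png",p[:,:,::-1]);np.savez(f"{n}0.npz",p=p,d=d,**camera_info(n));c=camera_info(n);print(n,c, (d>0).mean())
E
```

```text
{'time_s': 0.0, 'joint_pos': array([1.02538554e+00, 3.13994870e-01, 4.49611067e-02, 1.30361779e+00,
       4.61837553e-06, 1.43116908e+00]), 'joint_velocities': array([ 0.00101871,  0.00046722, -0.00094401, -0.00022352,  0.00045325,
        0.00054551]), 'effort': array([ 1.81907129e-03, -4.80622673e+01,  2.98535514e+01,  1.93609967e-02,
       -2.44218645e-04,  3.51280008e-06]), 'eef_pos': array([0.22673857, 0.5278711 , 0.2491047 ]), 'ee_rot': array([-6.32912503e-01, -3.07653647e+00,  2.74192516e-03]), 'force': array([-0.40758035,  0.4466032 ,  0.12282061]), 'wrist_torque': array([ 0.02083527, -0.04122131,  0.03183662]), 'grasp_force': 0.0, 'gripper_width': 0.08538179479971832}
scene {'camera_matrix': array([[396.80485309,   0.        , 285.94774797],
       [  0.        , 396.80485309, 207.60406498],
       [  0.        ,   0.        ,   1.        ]]), 'rvec': array([ 0.5974462 , -2.76777966,  1.00600977]), 'tvec': array([0.47419501, 0.23325416, 0.84419459])} 0.9960799319727891
side {'camera_matrix': array([[527.61547795,   0.        , 275.19944815],
       [  0.        , 527.61547795, 212.20251637],
       [  0.        ,   0.        ,   1.        ]]), 'rvec': array([ 0.12572012,  2.92733025, -1.05832332]), 'tvec': array([0.52137665, 0.05420348, 1.58243429])} 0.9770110544217687
```

View pics/scene0.png

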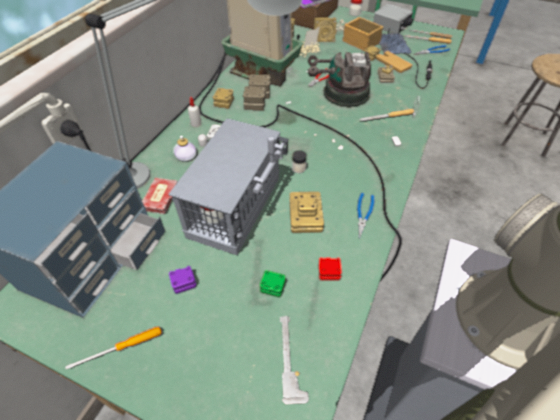

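View pics/side0.png

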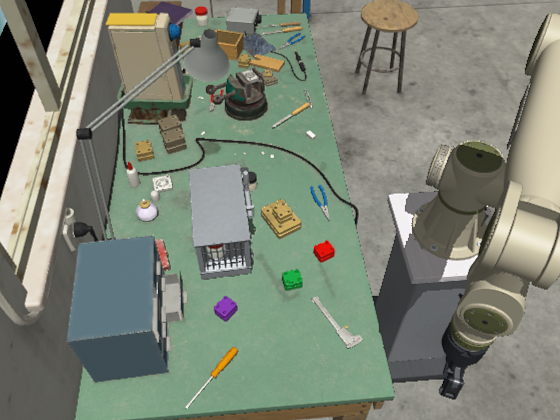

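Scene view: the brass pile is at about (307,210), the cage at (235,180) with its bolt near (280,145), and the jar at (299,158). The red, green and purple look-alikes are to its left, and the caliper and pliers are near the front edge. Next I measure.

```bash
cat > h.py <<'E'
import numpy as np,cv2
def cloud(d,c):
    K,R,t=c['camera_matrix'],cv2.Rodrigues(c['rvec'])[0],c['tvec']
    v,u=np.mgrid[:d.shape[0],:d.shape[1]]
    X=np.stack([(u-K[0,2])/K[0,0]*d,(v-K[1,2])/K[1,1]*d,d],-1)
    W=(X-t)@R; W[d<=0]=np.nan
    return W
E
python3 - <<'E'
from h import *
for n in("scene","side"):
    f=np.load(n+"0.npz");W=cloud(f['d'],f);hsv=cv2.cvtColor(f['p'],cv2.COLOR_RGB2HSV)
    x,y,z=W[...,0],W[...,1],W[...,2]
    u0,v0=(307,210) if n=="scene" else (281,215)
    print(n,"pile",W[v0,u0]); c=W[v0,u0]
    near=np.hypot(x-c[0],y-c[1])<.09
    for lo,hi in((.026,.04),(.052,.062),(.062,.075)):
        m=near&(z>lo)&(z<hi)&(hsv[...,0]>12)&(hsv[...,0]<32)&(hsv[...,1]>90)
        if m.sum()>5: print(lo,m.sum(),np.median(z[m]),cv2.minAreaRect((W[m][:,:2]*1000).astype(np.float32)))
    m=(z>.155)&(z<.18)&(abs(y-c[1])<.25)&(x>c[0])&(x<c[0]+.4)
    print("top",m.sum(),np.median(z[m]),cv2.minAreaRect((W[m][:,:2]*1000).astype(np.float32)))
    m=(z>.18)&(z<.225)&(abs(y-c[1])<.25)&(x>c[0])&(x<c[0]+.14)
    print("knob",m.sum(),W[m].mean(0) if m.sum() else 0, W[m].min(0),W[m].max(0))
    vv,uu=np.where(m);print(uu.min(),uu.max(),vv.min(),vv.max())
    u,v=(230,110) if n=="scene" else (160,140)
    cr=f['p'][v:v+140,u:u+187] if n=="scene" else f['p'][v+0:v+140,u:u+187]
    cv2.imwrite(f"pics/{n}_crop.png",cv2.resize(cr,None,fx=4,fy=4,interpolation=2)[:,:,::-1])
E
python3 -c "
import cv2
a=cv2.imread('pics/scene_crop.png');print(a.shape)"
```

```text
scene pile [ 0.48726516 -0.04975654  0.05826095]
0.026 684 0.034138046826142444 ((499.40936279296875, -73.9683609008789), (78.3559341430664, 112.95466613769531), 26.510149002075195)
0.052 62 0.05813328785389932 ((494.8863830566406, -64.80194091796875), (42.038639068603516, 44.1561393737793), 24.77752113342285)
0.062 265 0.06601987973260377 ((496.729248046875, -69.05986022949219), (41.61351013183594, 50.36016845703125), 23.203746795654297)
top 6098 0.16939294321529275 ((705.3683471679688, 20.193389892578125), (390.9165954589844, 240.9153289794922), 82.28350067138672)
knob 108 [ 0.59513522 -0.07922587  0.20206724] [ 0.58847307 -0.08899449  0.18024381] [ 0.60405006 -0.07392175  0.21900736]
267 274 136 153
side pile [ 0.50143998 -0.0542092   0.0594851 ]
0.026 478 0.03319179179530541 ((500.318603515625, -74.60576629638672), (80.01971435546875, 117.91313171386719), 26.8253116607666)
0.052 59 0.05912737871925616 ((497.64886474609375, -66.37804412841797), (47.30010986328125, 49.49040985107422), 14.33460521697998)
0.062 162 0.06539811704141815 ((498.5167541503906, -69.20812225341797), (45.15031814575195, 52.61320877075195), 22.256328582763672)
top 4387 0.16858486108887644 ((704.6355590820312, 15.988174438476562), (383.67108154296875, 237.40989685058594), 83.47544860839844)
knob 68 [ 0.59728241 -0.07952227  0.20252442] [ 0.59010931 -0.09030815  0.18029618] [ 0.60488664 -0.07396838  0.22008048]
243 248 171 184
(560, 748, 3)
```

View pics/scene_crop.png

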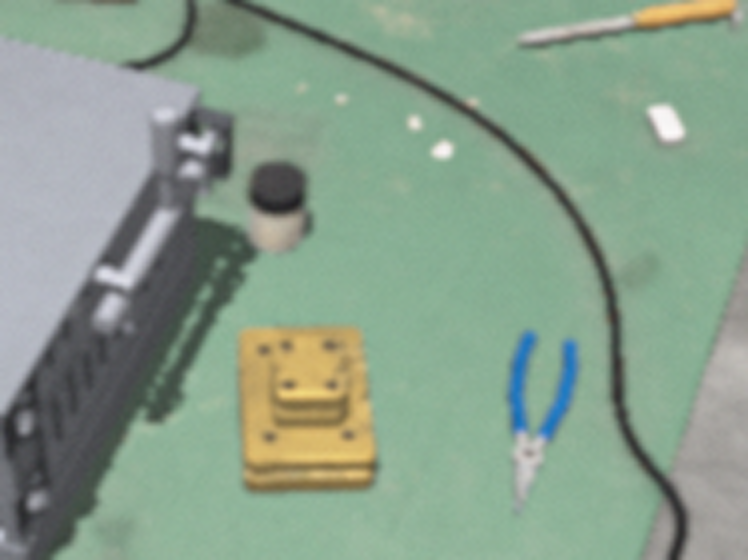

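The crop shows the small upper mould on the slab, the upright knob at the top right of the cage, and the keeper to its right, close to the jar. Next: cage pose and knob fit.

```bash
python3 - <<'E'
from h import *
from scipy.optimize import least_squares
for n in("scene","side"):
    f=np.load(n+"0.npz");W=cloud(f['d'],f)
    R=cv2.Rodrigues(f['rvec'])[0];print(n,"cam",-R.T@f['tvec'])
    x,y,z=W[...,0],W[...,1],W[...,2]
    m=((z>.163)&(z<.175)&(x<.9)).astype(np.uint8)
    m=cv2.morphologyEx(m,cv2.MORPH_OPEN,np.ones((5,5)))
    k,l,st,ce=cv2.connectedComponentsWithStats(m)
    for i in range(1,k):
        if st[i,4]>400: print(st[i],W[l==i].mean(0),cv2.minAreaRect((W[l==i][:,:2]*1000).astype(np.float32)))
    m=(z>.178)&(z<.212)&(np.hypot(x-.597,y+.081)<.02);P=W[m]
    r=least_squares(lambda c:np.hypot(P[:,0]-c[0],P[:,1]-c[1])-.008,[.60,-.085],loss='soft_l1',f_scale=.001);print("knob",r.x,r.cost,m.sum(),W[(np.hypot(x-.597,y+.081)<.015)][:,2].max())
    hsv=cv2.cvtColor(f['p'],cv2.COLOR_RGB2HSV)
    jar=(z>.04)&(z<.06)&(np.hypot(x-.6,y+.17)<.09)&(hsv[...,2]<90); print("jar",W[jar].mean(0),W[jar].min(0),W[jar].max(0))
E
```

```text
scene cam [0.28905847 0.52698884 0.7941416 ]
[ 170  119  109   94 5459] [ 0.67521748 -0.00840484  0.16941135] ((677.8036499023438, -24.215911865234375), (148.66941833496094, 278.8404235839844), 3.7889833450317383)
knob [ 0.59760327 -0.08386631] 2.709737409899273e-05 78 0.21900736240647198
jar [ 0.59478201 -0.17390821  0.05332235] [ 0.56352332 -0.24077661  0.04007256] [ 0.62162886 -0.08254035  0.05993685]
side cam [0.59833995 0.92272548 1.25277169]
[ 189  165   61   81 4041] [ 0.67766345 -0.0144507   0.16864736] ((677.5744018554688, -25.580612182617188), (146.9551239013672, 282.97161865234375), 3.244222402572632)
knob [ 0.59733255 -0.08430739] 2.4319066750770075e-05 47 0.22008048494703808
jar [ 0.57704848 -0.21960738  0.05283549] [ 0.5649918  -0.24532622  0.04093093] [ 0.58712386 -0.20030713  0.05984199]
```

```bash
cat >> h.py <<'E'
def go(tgt,yaw):
    "shift in the tool axes (30 mm units) after turning tool y to yaw (deg); tool pointing down"
    from rig import status
    s=status.observe();R=cv2.Rodrigues(s['ee_rot'])[0]
    y=np.radians(yaw);Rt=np.array([[-np.sin(y),np.cos(y),0],[np.cos(y),np.sin(y),0],[0,0,-1]]).T
    if R[:,1]@Rt[:,1]<0: Rt[:,:2]*=-1
    print("t",s['time_s'],"pos",s['eef_pos'].round(4),"turn first",cv2.Rodrigues(R.T@Rt)[0].ravel().round(3),"shift",(Rt.T@(np.array(tgt)-s['eef_pos'])/.03).round(2),"w",s['gripper_width'],s['grasp_force'],s['force'].round(1))
E
python3 - <<'E'
from h import *
f=np.load("scene0.npz");W=cloud(f['d'],f);h=cv2.cvtColor(f['p'],cv2.COLOR_RGB2HSV);W2=W
x,y,z=W[...,0],W[...,1],W[...,2]
for n,box in dict(red=(315,345,255,285),green=(255,290,268,300),pliers=(350,380,190,238),jar=(290,308,150,174),caliper=(275,310,312,410)).items():
    a,b,c,d=box;P=W[c:d,a:b].reshape(-1,3);P=P[P[:,2]>.006];print(n,P.min(0).round(3),P.max(0).round(3))
go([.4975,-.069,.25],23)
E
python3 -m pendant '{"xyz":[[0,0,0],[0,0,0],[0,0,0],[0,0,0],[0,0,0],[0,0,0]],"rotation":[[0,0,0.127],[0,0,0.127],[0,0,0.127],[0,0,0.127],[0,0,0.127],[0,0,0.127]],"grip":[1,1,1,1,1,1]}'
python3 -c "
from h import go
go([.4975,-.069,.25],23)"
```

```text
red [0.358 0.029 0.006] [0.417 0.085 0.037]
green [0.462 0.121 0.006] [0.516 0.169 0.037]
pliers [ 0.349 -0.208  0.006] [ 0.395 -0.061  0.016]
jar [ 0.563 -0.293  0.006] [ 0.602 -0.202  0.06 ]
caliper [0.329 0.198 0.006] [0.441 0.352 0.016]
t 0.1 pos [0.2268 0.5279 0.2492] turn first [-0.002  0.     0.764] shift [-21.84   0.53  -0.03] w 0.08575174932873116 0.0 [-0.7 -0.5 -0.6]
time_s: 0.7
eef_pos: [0.2269, 0.5281, 0.2495]
ee_rot: [1.739, 2.616, -0.002]
force: [-0.1, -0.1, -0.7]
gripper_width: 0.0856
grasp_force: 0.0
t 0.7 pos [0.2269 0.5281 0.2495] turn first [-0.001  0.001 -0.004] shift [-2.184e+01  5.300e-01 -2.000e-02] w 0.08557294227314803 0.0 [-0.1 -0.1 -0.7]
```

```bash
python3 -m pendant '{"xyz":[[-1,0,0],[-1,0,0],[-1,0,0],[-1,0,0],[-1,0,0],[-1,0,0],[-1,0,0],[-1,0,0],[-1,0,0],[-1,0,0]],"rotation":[[0,0,0],[0,0,0],[0,0,0],[0,0,0],[0,0,0],[0,0,0],[0,0,0],[0,0,0],[0,0,0],[0,0,0]],"grip":[1,1,1,1,1,1,1,1,1,1]}'
python3 -m pendant '{"xyz":[[-1,0.1,0],[-1,0.1,0],[-1,0.1,0],[-1,0.1,0],[-1,0.1,0],[-1,0,0.2],[-1,0,0.2],[-1,0,0.2],[-1,0,0.2],[-0.8,0,0.2]],"rotation":[[0,0,0],[0,0,0],[0,0,0],[0,0,0],[0,0,0],[0,0,0],[0,0,0],[0,0,0],[0,0,0],[0,0,0]],"grip":[1,1,1,1,1,1,1,1,1,1]}'
python3 -m pendant '{"xyz":[[-0.8,0,0.3],[-0.6,0,0.3],[-0.4,0,0.3],[-0.2,0,0],[0,0,0]],"rotation":[[0,0,0],[0,0,0],[0,0,0],[0,0,0],[0,0,0]],"grip":[1,1,1,1,1]}'
python3 - <<'E'
from h import *
from rig import snapshot,camera_info
go([.4975,-.069,.058],23)
c=camera_info("wrist");p,d=snapshot("wrist");cv2.imwrite("pics/w1.png",p[:,:,::-1])
W=cloud(d,c);z=W[...,2];hsv=cv2.cvtColor(p,cv2.COLOR_RGB2HSV)
near=np.hypot(W[...,0]-.4975,W[...,1]+.069)<.09
for lo,hi in((.026,.04),(.060,.075)):
    m=near&(z>lo)&(z<hi)&(hsv[...,1]>80)
    print(lo,m.sum(),np.median(z[m]),cv2.minAreaRect((W[m][:,:2]*1000).astype(np.float32)))
E
```

```text
time_s: 1.7
eef_pos: [0.3447, 0.2511, 0.2497]
ee_rot: [-1.731, -2.621, 0.001]
force: [-0.2, -0.1, 0.9]
gripper_width: 0.0853
grasp_force: 0.0
time_s: 2.7
eef_pos: [0.474, -0.0137, 0.2194]
ee_rot: [-1.733, -2.62, 0.0]
force: [0.7, 1.1, 0.6]
gripper_width: 0.0858
grasp_force: 0.0
time_s: 3.2
eef_pos: [0.4972, -0.0675, 0.1927]
ee_rot: [-1.732, -2.62, 0.0]
force: [0.0, -0.2, -0.1]
gripper_width: 0.0855
grasp_force: 0.0
t 3.2 pos [ 0.4972 -0.0675  0.1927] turn first [-0.001 -0.001  0.001] shift [-0.05 -0.01  4.49] w 0.0854799894321857 0.0 [ 0.  -0.2 -0.1]
0.026 8007 0.03272560835444396 ((500.1689453125, -75.9659423828125), (78.71197509765625, 109.1261978149414), 26.50448989868164)
0.06 3451 0.0646642943013388 ((497.2348327636719, -70.87040710449219), (42.99968719482422, 49.85708236694336), 24.21794891357422)
```

View pics/w1.png

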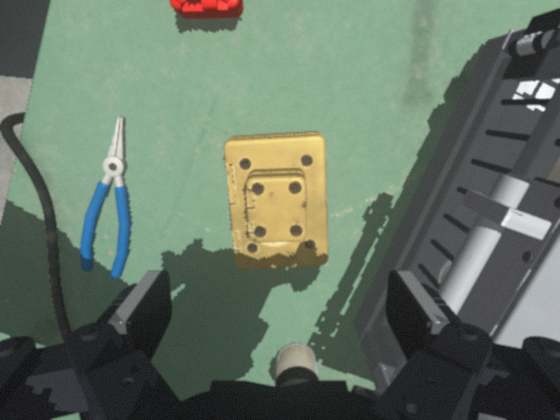

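The wrist view shows the upper mould at (275,208) lying aligned between the fingers, with the bolt on the right. I go down and grip.

```bash
python3 -m pendant '{"xyz":[[-0.1,-0.04,0.9],[0,0,0.9],[0,0,0.9],[0,0,0.8],[0,0,0.6],[0,0,0.4],[0,0,0],[0,0,0],[0,0,0],[0,0,0]],"rotation":[[0,0,-0.02],[0,0,0],[0,0,0],[0,0,0],[0,0,0],[0,0,0],[0,0,0],[0,0,0],[0,0,0],[0,0,0]],"grip":[1,1,1,1,1,1,1,0.2,0.2,0.2]}'
python3 -m pendant '{"xyz":[[0,0,0],[0,0,0],[0,0,0]],"rotation":[[0,0,0],[0,0,0],[0,0,0]],"grip":[0.2,0.2,0.2]}'
```

```text
time_s: 4.25
eef_pos: [0.4979, -0.0709, 0.0591]
ee_rot: [1.705, 2.637, 0.0]
force: [-5.1, -2.0, 2.9]
gripper_width: 0.0438
grasp_force: 2.6
time_s: 4.55
eef_pos: [0.4979, -0.0709, 0.0595]
ee_rot: [1.705, 2.637, 0.001]
force: [-2.9, 0.1, 5.5]
gripper_width: 0.0426
grasp_force: 61.0
```

```bash
python3 -m pendant '{"xyz":[[0,0,-0.3],[0,0,-0.6],[0,0,-0.7],[0,0,-0.3],[-0.8,-0.5,0],[-0.8,-0.5,0],[-0.8,-0.5,0],[-0.8,-0.5,0],[-0.6,-0.4,0],[-0.26,-0.27,0]],"rotation":[[0,0,0],[0,0,0],[0,0,0],[0,0,0],[0,0,0],[0,0,0],[0,0,0],[0,0,0],[0,0,0],[0,0,0]],"grip":[0.2,0.2,0.2,0.2,0.2,0.2,0.2,0.2,0.2,0.2]}'
python3 -m pendant '{"xyz":[[0,0,0.5],[0,0,0.8],[0,0,0.7],[0,0,0.5],[0,0,0.25],[0,0,0]],"rotation":[[0,0,0],[0,0,0],[0,0,0],[0,0,0],[0,0,0],[0,0,0]],"grip":[0.2,0.2,0.2,0.2,0.2,0.2]}'
```

```text
time_s: 5.55
eef_pos: [0.474, -0.2163, 0.1147]
ee_rot: [1.708, 2.637, -0.0]
force: [0.2, 0.7, -4.8]
gripper_width: 0.0422
grasp_force: 62.7
time_s: 6.15
eef_pos: [0.4734, -0.2135, 0.0314]
ee_rot: [-1.703, -2.636, -0.0]
force: [-0.7, 1.2, -5.6]
gripper_width: 0.0423
grasp_force: 62.7
```

```bash
python3 -m pendant '{"xyz":[[0,0,0.06],[0,0,0.06],[0,0,0.04],[0,0,0]],"rotation":[[0,0,0],[0,0,0],[0,0,0],[0,0,0]],"grip":[0.2,0.2,0.2,0.2]}'
```

```text
time_s: 6.55
eef_pos: [0.4745, -0.2147, 0.028]
ee_rot: [1.705, 2.638, 0.0]
force: [0.4, 0.2, -4.5]
gripper_width: 0.0422
grasp_force: 62.7
```

```bash
python3 -m pendant '{"xyz":[[0,0,0.04],[0,0,0],[0,0,0.03],[0,0,0]],"rotation":[[0,0,0],[0,0,0],[0,0,0],[0,0,0]],"grip":[0.2,0.2,0.2,0.2]}'
```

```text
time_s: 6.95
eef_pos: [0.4745, -0.2147, 0.0265]
ee_rot: [1.705, 2.638, 0.0]
force: [-3.2, 1.0, 4.0]
gripper_width: 0.0423
grasp_force: 64.0
```

```bash
python3 -m pendant '{"xyz":[[0,0,0],[0,0,0],[0,0,0],[0,0,-0.3],[0,0,-0.8],[0,0,-1],[0,0,-1],[0,0,-1],[0,0,-1],[0,0,-1]],"rotation":[[0,0,0],[0,0,0],[0,0,0],[0,0,0],[0,0,0],[0,0,0],[0,0,0],[0,0,0],[0,0,0],[0,0,0]],"grip":[0.8,0.8,0.8,0.8,0.8,0.8,0.8,0.8,0.8,0.8]}'
python3 - <<'E'
from h import *
from rig import snapshot,camera_info
from scipy.optimize import least_squares
go([.5975,-.084,.26],93.5)
c=camera_info("scene");p,d=snapshot("scene");cv2.imwrite("pics/s2.png",cv2.resize(p[100:240,220:420],None,fx=4,fy=4)[:,:,::-1])
W=cloud(d,c);z=W[...,2];hsv=cv2.cvtColor(p,cv2.COLOR_RGB2HSV)
m=(np.hypot(W[...,0]-.4745,W[...,1]+.215)<.045)&(z>.02)&(hsv[...,1]>80)
print(m.sum(),W[m].max(0),W[m].min(0))
if m.sum(): print(cv2.minAreaRect((W[m][:,:2]*1000).astype(np.float32)))
c=camera_info("wrist");p,d=snapshot("wrist");cv2.imwrite("pics/w2.png",p[:,:,::-1]);W=cloud(d,c)
m=(W[...,2]>.178)&(W[...,2]<.212)&(np.hypot(W[...,0]-.597,W[...,1]+.083)<.03);P=W[m];print(len(P))
if len(P)>20: print(least_squares(lambda c:np.hypot(P[:,0]-c[0],P[:,1]-c[1])-.008,[.60,-.085],loss='soft_l1',f_scale=.001).x)
E
```

```text
time_s: 7.95
eef_pos: [0.4742, -0.2145, 0.2106]
ee_rot: [1.705, 2.638, 0.0]
force: [0.1, -1.6, 0.2]
gripper_width: 0.0686
grasp_force: 0.0
t 7.95 pos [ 0.4742 -0.2145  0.2106] turn first [ 0.000e+00  1.000e-03 -1.209e+00] shift [-4.37  4.09 -1.65] w 0.06862165722253367 0.0 [ 0.1 -1.6  0.2]
289 [ 0.51077517 -0.17420601  0.44152113] [ 0.43432232 -0.23902792  0.02015948]
((472.49810791015625, -205.631591796875), (63.503177642822266, 65.5451889038086), 58.63562774658203)
0
```

View pics/w2.png

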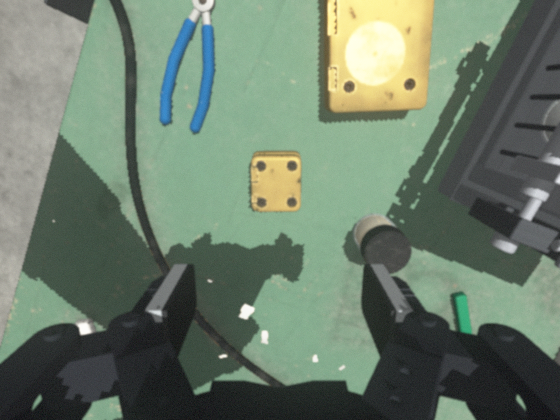

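The wrist view shows the upper mould standing flat on the bench at (275,182), clear of the jar and the pliers. On to the knob.

```bash
python3 -c "
from rig import status;print(status.observe()['joint_pos'])"
python3 -m pendant '{"xyz":[[0,0,-0.8],[0,0,-0.8],[0,0,-0.4],[0,0,0],[0,0,0],[0,0,0],[0,0,0],[0,0,0],[0,0,0]],"rotation":[[0,0,-0.134],[0,0,-0.134],[0,0,-0.134],[0,0,-0.134],[0,0,-0.134],[0,0,-0.134],[0,0,-0.134],[0,0,-0.134],[0,0,-0.134]],"grip":[1,1,1,1,1,1,1,1,1]}'
python3 -c "
from rig import status;print(status.observe()['joint_pos'])
from h import go
go([.5975,-.084,.27],93.5)"
```

```text
[-5.79034762e-01  2.20210800e-01 -1.67728425e-01  1.17432407e+00
  1.39253886e-04  5.68630725e-01]
time_s: 8.95
eef_pos: [0.474, -0.2144, 0.2682]
ee_rot: [0.1, -3.139, -0.001]
force: [-0.7, -0.3, 1.0]
gripper_width: 0.0852
grasp_force: 0.0
[-5.79140850e-01  2.02485923e-01 -5.59155204e-02  1.31316081e+00
  8.83438223e-05 -6.42855152e-01]
t 8.95 pos [ 0.474  -0.2144  0.2682] turn first [ 0.001 -0.001  0.003] shift [-4.37  4.09 -0.06] w 0.08522443080018412 0.0 [-0.7 -0.3  1. ]
```

```bash
python3 -m pendant '{"xyz":[[-0.5,0.5,0],[-0.8,0.7,0],[-0.8,0.7,0],[-0.8,0.7,0],[-0.8,0.7,0],[-0.5,0.5,0],[-0.17,0.29,0],[0,0,0]],"rotation":[[0,0,0],[0,0,0],[0,0,0],[0,0,0],[0,0,0],[0,0,0],[0,0,0],[0,0,0]],"grip":[1,1,1,1,1,1,1,1]}'
python3 - <<'E'
from h import *
from rig import snapshot,camera_info
from scipy.optimize import least_squares
go([.5975,-.084,.197],93.5)
for n in("wrist","scene","side"):
    c=camera_info(n);p,d=snapshot(n);W=cloud(d,c)
    if n=="wrist":cv2.imwrite("pics/w3.png",p[:,:,::-1])
    m=(W[...,2]>.178)&(W[...,2]<.213)&(np.hypot(W[...,0]-.597,W[...,1]+.083)<.016);P=W[m];print(n,len(P))
    if len(P)>10: print(least_squares(lambda c:np.hypot(P[:,0]-c[0],P[:,1]-c[1])-.008,[.60,-.085],loss='soft_l1',f_scale=.001).x)
    m=(W[...,2]>.211)&(W[...,2]<.222)&(np.hypot(W[...,0]-.597,W[...,1]+.083)<.016);P=W[m]
    if len(P)>3: print("top",len(P),P.mean(0),P.min(0),P.max(0))
E
```

```text
time_s: 9.75
eef_pos: [0.598, -0.0834, 0.268]
ee_rot: [0.094, -3.139, -0.001]
force: [0.3, -0.4, 0.1]
gripper_width: 0.0853
grasp_force: 0.0
t 9.75 pos [ 0.598  -0.0834  0.268 ] turn first [ 0.    -0.001 -0.001] shift [ 0.02 -0.02  2.37] w 0.08528707320394227 0.0 [ 0.3 -0.4  0.1]
wrist 562
[ 0.59764105 -0.08399301]
top 632 [ 0.59594895 -0.08412844  0.214921  ] [ 0.58919426 -0.09182176  0.21102299] [ 0.60393593 -0.07654797  0.21727533]
scene 80
[ 0.59752271 -0.08380647]
top 35 [ 0.59613546 -0.08071001  0.21577819] [ 0.58881869 -0.08853225  0.21151658] [ 0.6040796  -0.07460857  0.21898944]
side 48
[ 0.59724399 -0.0843506 ]
top 11 [ 0.59574681 -0.07869702  0.21507987] [ 0.5901239  -0.08426371  0.21225879] [ 0.60133813 -0.07470935  0.21663505]
```

View pics/w3.png

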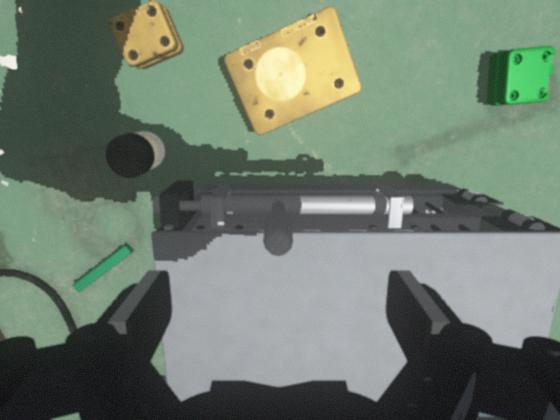

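The wrist view shows the knob at (279,235), centred between the fingers, with the rod along the gate front to the left towards the keeper. I descend and grip.

```bash
python3 -m pendant '{"xyz":[[0.02,-0.02,0.6],[0,0,0.7],[0,0,0.6],[0,0,0.4],[0,0,0],[0,0,0],[0,0,0],[0,0,0],[0,0,0],[0,0,0]],"rotation":[[0,0,0],[0,0,0],[0,0,0],[0,0,0],[0,0,0],[0,0,0],[0,0,0],[0,0,0],[0,0,0],[0,0,0]],"grip":[1,1,1,1,1,0,0,0,0,0]}'
python3 -m pendant '{"xyz":[[0,0,0],[0,0,0],[0,0,0]],"rotation":[[0,0,0],[0,0,0],[0,0,0]],"grip":[0,0,0]}'
python3 -c "
from h import go
go([.5975,-.084,.2065],93.5)"
```

```text
time_s: 10.9
eef_pos: [0.5978, -0.085, 0.2003]
ee_rot: [-0.092, 3.139, -0.0]
force: [-0.4, 1.5, 5.0]
gripper_width: 0.0147
grasp_force: 58.5
time_s: 11.2
eef_pos: [0.5979, -0.0851, 0.2003]
ee_rot: [-0.092, 3.139, -0.0]
force: [-0.8, 0.4, 5.0]
gripper_width: 0.0147
grasp_force: 58.7
t 11.2 pos [ 0.5979 -0.0851  0.2003] turn first [-0.     0.001 -0.003] shift [ 0.01  0.04 -0.21] w 0.014667533331939332 58.74774968717247 [-0.8  0.4  5. ]
```

```bash
python3 -m pendant '{"xyz":[[0,0,-0.1],[0,0,-0.1],[0,0,-0.08],[0,0,0],[0,0,0]],"rotation":[[0,0,0],[0,0,0],[0,0,0],[0,0,0],[0,0,0]],"grip":[0,0,0,0,0]}'
```

```text
time_s: 11.7
eef_pos: [0.5975, -0.0851, 0.2079]
ee_rot: [0.091, -3.14, -0.0]
force: [1.5, 0.2, -2.1]
gripper_width: 0.0146
grasp_force: 58.5
```

```bash
python3 -m pendant '{"xyz":[[0,0,-0.06],[0,0,0]],"rotation":[[0,0,0],[0,0,0]],"grip":[0,0]}'
python3 - <<'E'
from h import *
from rig import snapshot,camera_info
go([.5975,-.084,.2065],93.5)
for n in("side","scene"):
    c=camera_info(n);p,d=snapshot(n)
    R=cv2.Rodrigues(c['rvec'])[0];uv=c['camera_matrix']@(R@[.595,-.09,.15]+c['tvec']);uv=(uv[:2]/uv[2]).astype(int);print(uv)
    cv2.imwrite(f"pics/{n}4.png",cv2.resize(p[uv[1]-35:uv[1]+35,uv[0]-45:uv[0]+45],None,fx=8,fy=8,interpolation=2)[:,:,::-1])
E
```

```text
time_s: 11.9
eef_pos: [0.5975, -0.0851, 0.2099]
ee_rot: [-0.091, 3.14, 0.0]
force: [1.6, 1.3, -1.1]
gripper_width: 0.0146
grasp_force: 58.5
t 11.9 pos [ 0.5975 -0.0851  0.2099] turn first [ 0.     0.    -0.003] shift [-0.    0.04  0.11] w 0.014621387993129268 58.474722378887236 [ 1.6  1.3 -1.1]
[247 187]
[273 158]
```

```bash
python3 -m pendant '{"xyz":[[0,0.1,0],[0,0.1,0],[0,0.1,0],[0,0,0]],"rotation":[[0,0,0],[0,0,0],[0,0,0],[0,0,0]],"grip":[0,0,0,0]}'
python3 -m pendant '{"xyz":[[0,0.1,0],[0,0.07,0],[0,0,0]],"rotation":[[0,0,0],[0,0,0],[0,0,0]],"grip":[0,0,0]}'
```

```text
time_s: 12.4
eef_pos: [0.597, -0.0755, 0.2099]
ee_rot: [-0.092, 3.14, 0.001]
force: [0.6, 0.8, -0.5]
gripper_width: 0.0143
grasp_force: 58.5
time_s: 12.7
eef_pos: [0.5967, -0.0706, 0.2098]
ee_rot: [-0.092, 3.14, 0.001]
force: [1.0, 0.3, -1.9]
gripper_width: 0.0144
grasp_force: 58.6
```

```bash
python3 -m pendant '{"xyz":[[0,0.15,0],[0,0.2,0],[0,0.2,0],[0,0.17,0],[0,0,0]],"rotation":[[0,0,0],[0,0,0],[0,0,0],[0,0,0],[0,0,0]],"grip":[0,0,0,0,0]}'
python3 - <<'E'
from h import *
ps=np.radians(3.5);Rz=lambda a:np.array([[np.cos(a),-np.sin(a)],[np.sin(a),np.cos(a)]])
from rig import status
k=status.observe()['eef_pos'][:2]
for d0 in(0,.003,.006):
    d=d0+.036;H=k-Rz(ps)@[-.014,-(.175-d)]
    pts=[H+Rz(ps-t)@[-.014,-(.175-d)] for t in np.arange(0,.81,.1)]
    D=np.diff(pts,axis=0)/.03; y=np.radians(93.5);T=np.array([[np.sin(y)*-1,np.cos(y)],[np.cos(y),np.sin(y)]])
    T=np.array([[-np.sin(y),np.cos(y)],[np.cos(y),np.sin(y)]])
    print(d0,H.round(3),(D@T.T).round(3).tolist())
R=cv2.Rodrigues(status.observe()['ee_rot'])[0];print(R.round(3))
E
```

```text
time_s: 13.2
eef_pos: [0.5953, -0.0482, 0.2098]
ee_rot: [-0.093, 3.14, 0.002]
force: [2.0, 1.0, -2.0]
gripper_width: 0.0143
grasp_force: 58.6
0 [0.601 0.091] [[0.46, 0.07], [0.451, 0.115], [0.437, 0.16], [0.419, 0.203], [0.397, 0.243], [0.37, 0.282], [0.34, 0.317], [0.307, 0.35]]
0.003 [0.601 0.088] [[0.45, 0.069], [0.441, 0.114], [0.428, 0.157], [0.41, 0.199], [0.388, 0.239], [0.362, 0.277], [0.333, 0.311], [0.3, 0.343]]
0.006 [0.601 0.085] [[0.44, 0.069], [0.431, 0.112], [0.418, 0.155], [0.4, 0.196], [0.379, 0.235], [0.353, 0.271], [0.325, 0.305], [0.292, 0.336]]
[[-0.998 -0.059  0.   ]
 [-0.059  0.998  0.001]
 [-0.     0.001 -1.   ]]
```

```bash
python3 -m pendant '{"xyz":[[0.22,0.03,0],[0.23,0.04,0],[0.22,0.05,0],[0.22,0.06,0],[0,0,0]],"rotation":[[0,0,0],[0,0,0],[0,0,0],[0,0,0],[0,0,0]],"grip":[0,0,0,0,0]}'
```

```text
time_s: 13.7
eef_pos: [0.5672, -0.0455, 0.21]
ee_rot: [0.091, -3.14, -0.0]
force: [3.7, 0.4, -0.8]
gripper_width: 0.014
grasp_force: 60.8
```

```bash
python3 -m pendant '{"xyz":[[0.22,0.08,0],[0.21,0.08,0],[0.21,0.1,0],[0.2,0.1,0],[0.2,0.12,0],[0.19,0.12,0],[0.19,0.14,0],[0.18,0.14,0],[0.17,0.155,0],[0.17,0.155,0]],"rotation":[[0,0,0],[0,0,0],[0,0,0],[0,0,0],[0,0,0],[0,0,0],[0,0,0],[0,0,0],[0,0,0],[0,0,0]],"grip":[0,0,0,0,0,0,0,0,0,0]}'
python3 -m pendant '{"xyz":[[0.15,0.17,0],[0.15,0.17,0],[0,0,0],[0,0,0],[0,0,0]],"rotation":[[0,0,0],[0,0,0],[0,0,0],[0,0,0],[0,0,0]],"grip":[0,0,0,0,0]}'
python3 - <<'E'
from h import *
from rig import snapshot,camera_info,status
s=status.observe();k=s['eef_pos'];r=k[:2]-[.601,.088]
b=np.arctan2(.014,.136)
print("gate",np.degrees(np.arctan2(-r[0],-r[1]))-np.degrees(b)-(-3.5),np.hypot(*r),s['gripper_width'],s['grasp_force'],s['force'])
for n in("scene","side"):
    c=camera_info(n);p,d=snapshot(n);W=cloud(d,c)
    cv2.imwrite(f"pics/{n}5.png",cv2.resize(p[90:300,180:460],None,fx=2.8,fy=2.8,interpolation=2)[:,:,::-1])
    rr=np.hypot(W[...,0]-.601,W[...,1]-.088)
    m=(W[...,2]>.06)&(W[...,2]<.165)&(rr<.25)&(rr>.05)&(W[...,0]<.585)
    P=W[m];print(n,m.sum())
    l=cv2.fitLine(P[:,:2].astype(np.float32),cv2.DIST_HUBER,0,.01,.01).ravel();print(l,np.degrees(np.arctan2(l[0],l[1])))
E
```

```text
time_s: 14.7
eef_pos: [0.5079, -0.0134, 0.2099]
ee_rot: [-0.091, 3.14, -0.001]
force: [5.0, -5.0, -0.8]
gripper_width: 0.0144
grasp_force: 59.1
time_s: 15.2
eef_pos: [0.4984, -0.0038, 0.2097]
ee_rot: [0.092, -3.14, 0.0]
force: [2.8, -3.2, -1.4]
gripper_width: 0.0142
grasp_force: 58.6
gate 45.80006855909214 0.1376576174453571 0.014170634515532335 58.609878360293806 [ 2.79026367 -3.22613829 -1.42056956]
scene 1435
[ 0.6564388   0.7543793   0.50572157 -0.0162107 ] 41.02884
side 692
[0.67472917 0.7380654  0.5270261  0.00771897] 42.433117
```

View pics/scene5.png

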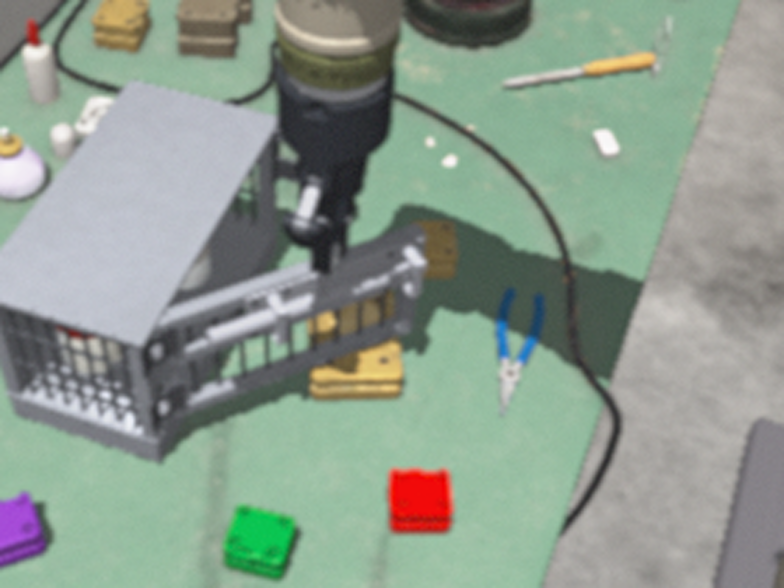

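The gate stands open at about 45° over the lower mould, with the knob still gripped at 59 N. The upper mould is on the bench, and the pliers, jar and lower mould haven't been disturbed. I hand it in.

```bash
python3 -c "
from rig import order;print(order.finish_job())"
```

```text
the job is handed in; nothing more can be done
None
```

The upper mould is flat on the bench, clear of the gate. I drew the bolt over the keeper's lip without forcing it, and handed in the job at about 15 s with the gate held at about 45° by the gripped knob; the hand-in gave no verdict.

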